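# Crib the spacer bars and hold the blow-off lever open

### The arm

A 7-joint arm with a two-finger parallel gripper is mounted at the origin on the work surface. World frame = base frame: x ahead of the robot, y to its left, z up, the work surface at z = 0. Lengths are in m, angles in rad, forces in N, time in s.
With the tool pointing down it reaches from about 0.35 to 0.9 m from the base axis. Payload 8.1 kg.
Tool frame: the origin (TCP) lies midway between the tips of the shut fingers; the grasp point (between the pads) lies grip_point_offset behind it (grip_point_offset is the distance from the TCP to the grasp point, in m); z points along the fingers, y is the direction in which the jaws open and shut (so a half turn about z gives the same grasp; the last joint's range is limited). The gripper opens to 85 mm and grips with 20 to 120 N. Pads are 22 mm wide; open, the fingers measure 114 mm over their backs; the gripper's body (76 mm by 85 mm) begins 54 mm behind the grasp point. The pads swing forward as they close: fully open they stand 13 mm farther back than shut.
Start: joints at [-1.295, 0.434, 0.025, 1.573, -0.012, 1.134, -0.075], TCP at [0.231, 0.581, 0.231] pointing down, gripper open.
Joint ranges: [-2.62, 2.62], [-0.44, 2.09], [-1.27, 1.32], [0.08, 2.57], [-1.32, 4.46], [0.12, 2], [-2.74, 2.74]. Speed limits (rad/s): [2.22, 2.22, 3.01, 3.01, 3.14, 3.14, 3.14].

### API

Orientations are given as a unit quaternion [x, y, z, w].
In Python, from plant import * gives the robot as it stands. The module is installed in compiled form; this text tells all that it offers. Calls block until the motion is done:
- movep(position, orientation): joint-space move of the TCP to a pose.
- move_linear(position, ori=None, max_speed=0.15): straight line of the TCP; ori=None keeps the orientation; max_speed is the mean speed in m/s.
- move_joints(angles): joint-space move.
- gripper_open() and gripper_close(grasp_force=None): open the fingers fully, or close them until they stop; grasp_force is the grip in N (None keeps the last).
- dwell(seconds).
- solve_ik(position, orientation): joint angles nearest the present ones, or None.
- snapshot(name): name is "scene" or "top" or "wrist"; returns a dict with "pixels" (400x640x3 uint8, red, green, blue), "camera_matrix" (3x3 intrinsics, pixels), "rvec" (rotation vector, rad) and "tvec" (3), from world to camera coordinates, as OpenCV has them. Camera axes: x right, y down, z forward; pixel columns grow to the right and rows downward; lengths in m; the calibration is good to about 2 mm. A picture is of the moment at which its call begins. There is no depth.
A pose or a line that the arm cannot do raises Unreachable and nothing moves.
- sign_off(): hands the job in, once; it reports no verdict.
Readings, each from a call of its own:
- get_clock(): time.
- get_qpos(): joint angles.
- get_qd(): joint speeds.
- get_joint_torque(): joint torques, N m.
- get_tool_pos(): TCP position.
- get_ee_rot(): TCP orientation.
- get_ft_force(): force on the tool from outside, world axes, zero at the start.
- get_moment(): the same for the moment, N m.
- get_gripper_width(): finger opening in m.
Only numpy, scipy, OpenCV 4.12 (cv2) and the standard library are available. Lean on these libraries where they do the work, as an engineer would, in place of code of your own. Each camera call takes 0.05 s, during which the arm holds its last target.

### The job

The spacer bars on the steel blow-off plate are being stacked crosswise so that air can pass between them: lay the two loose aluminium bars on top as the third layer, across the second layer, so that each lies squarely above one of the two bottom bars, and let go of them without disturbing the bars already stacked. Then swing the spring-loaded air valve lever with the yellow knob anticlockwise (seen from above) all the way to its stop, and finish while still holding it there, because it springs back if let go. Leave the black plastic bar, the gauge, the white coil and the screwdriver where they are.

Things in the scene. Friction and masses are not known exactly. Their poses are not given: they have to be found in the camera images.
- tower (a point): centre of the top face (12 mm above the table) of the fixed 140 mm square plate; x points along the bottom bars to the air nozzle (100 mm away, 46 mm tall), z up. Bottom bars lie along x at y = +-35 mm; second-layer bars along y at x = +-35 mm, tops 32 mm above this point. Third-layer bars belong along x, centres at x = 0, y = +-35 mm, 40 mm above this point
- loose1_mid (a point): one of the two loose bare-aluminium bars (100 g) flat on the table; bar 120 x 20 x 16 mm; the point is its centre, x along its length, z up
- loose2_mid (a point): the other loose bare-aluminium bar (100 g) flat on the table; bar 120 x 20 x 16 mm; the point is its centre, x along its length, z up. The two loose bars are interchangeable
- low1_mid (a point): bottom-layer aluminium bar 120 x 20 x 16 mm; the point is its centre, x along its length, z up; loose, leave it
- low2_mid (a point): bottom-layer aluminium bar 120 x 20 x 16 mm; the point is its centre, x along its length, z up; loose, leave it
- cross1_mid (a point): second-layer aluminium bar 120 x 20 x 16 mm; the point is its centre, x along its length, z up; loose, leave it
- cross2_mid (a point): second-layer aluminium bar 120 x 20 x 16 mm; the point is its centre, x along its length, z up; loose, leave it
- black_bar_mid (a point): bystander: black plastic bar 120 x 20 x 16 mm; the point is its centre, x along its length, z up; it lies beside the two loose aluminium bars, in any order
- lever_knob (a point): middle of the upright yellow knob at the end of the valve lever: a cylinder 22 mm in diameter, 40 mm tall, its top 20 mm above this point (127 mm above the table), its foot 20 mm below, where the flat arm (18 mm wide) runs inward to the pivot. The knob turns with the arm
- lever_pivot (a point): point on the lever's vertical pivot axis, at the height of the knob's middle, 80 mm from it. The fixed valve body below is 50 x 50 mm on a 90 x 90 mm foot; hub and arm lie below 90 mm above the table, nothing stands higher but the knob
- lever (a joint): lever angle about its vertical pivot, rad: 0 at rest, growing anticlockwise seen from above (at first the knob moves roughly away from the robot), 1.4 at the stop. A spring always drives it back to 0; the push needed at the knob is about 4 N at rest and 7 N at the stop
- gauge: bystander: round dark pressure gauge lying face up, 50 mm diameter, 25 mm tall, with a brass stem; origin under its centre
- coil: bystander: white solenoid coil block 34 x 44 mm, 58 mm tall with its black cap; origin under its centre
- driver: bystander: screwdriver with a red handle, lying on the table; origin under its middle
There are look-alikes about, which are no part of the job. What is shaped like the part that bears tower but brown or pink is not meant. What is shaped like the part that bears loose1_mid but blue is not meant.

How it is judged:
By the outcome, as a careful person would: the job done as asked, in the order asked, and still so for the second after the job is handed in, while the arm keeps its last pose, push and grip.
It also fails if it takes over 67 s, if anything falls off the work surface, if the arm or the gripper's body presses on something with over 40 N, if the wrist force passes 120 N, or if a joint passes its speed limit or range.

## Working session

There is one attempt and no reset: what is moved stays moved. The work goes in short steps, each a Python script; the robot and the scene stay as the last script left them, time stands still between calls to the robot, and variables do not carry over. Pictures are saved under pics/ and viewed, and the job is handed in when it is done.

```bash
mkdir -p pics; ls; cat > h.py <<'E'
from plant import *
import numpy as np, cv2, pickle
def snap(n,f):
    s=snapshot(n); cv2.imwrite(f'pics/{f}.png',cv2.cvtColor(s['pixels'],cv2.COLOR_RGB2BGR)); pickle.dump(s,open(f'pics/{f}.pkl','wb')); return s
def ray(s,uv):
    R,_=cv2.Rodrigues(np.array(s['rvec'],float)); t=np.array(s['tvec'],float).reshape(3)
    K=np.array(s['camera_matrix']); d=R.T@np.linalg.solve(K,np.array([uv[0],uv[1],1.])); return -R.T@t,d
def onz(s,uv,z):
    c,d=ray(s,uv); return c+d*(z-c[2])/d[2]
def proj(s,P):
    return cv2.projectPoints(np.array(P,float).reshape(-1,1,3),np.array(s['rvec'],float),np.array(s['tvec'],float),np.array(s['camera_matrix'],float),None)[0].reshape(-1,2)
def load(f): return pickle.load(open(f'pics/{f}.pkl','rb'))
E
python3 - <<'E'
from h import *
for n in ("scene","top","wrist"):
    s=snap(n,n+"0"); print(n,ray(s,(320,200)),s['camera_matrix'][0])
print(get_clock(),get_tool_pos(),get_ee_rot(),get_gripper_width(),grip_point_offset)
E
```

```text
pics
scene (array([1.03268437, 0.58527809, 1.16081564]), array([-0.40671295, -0.40036755, -0.82117748])) [425.49038683   0.         321.45780548]
top (array([0.28813534, 0.0893322 , 1.12742091]), array([ 0.2026048 , -0.00524234, -0.97937587])) [362.47618023   0.         318.98766433]
wrist (array([0.15945519, 0.60811914, 0.37318265]), array([ 0.27867318, -0.09511663, -0.95579361])) [344.18212627   0.         314.94377366]
0.15 [0.23102656 0.58033277 0.23070389] [ 1.88302947e-01  9.82110809e-01 -5.96779862e-04 -5.68721306e-05] 0.08517284244579235 0.0187
```

View pics/scene0.png

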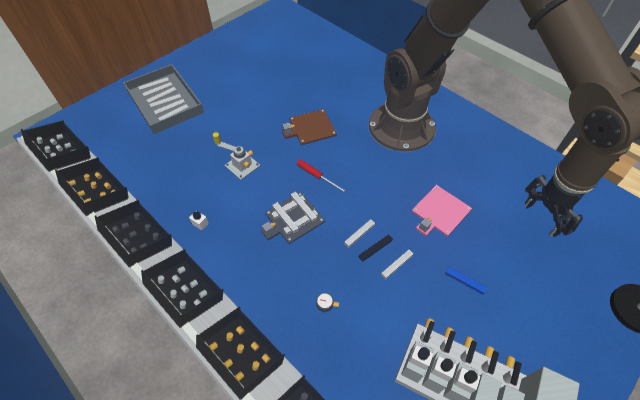

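View pics/top0.png

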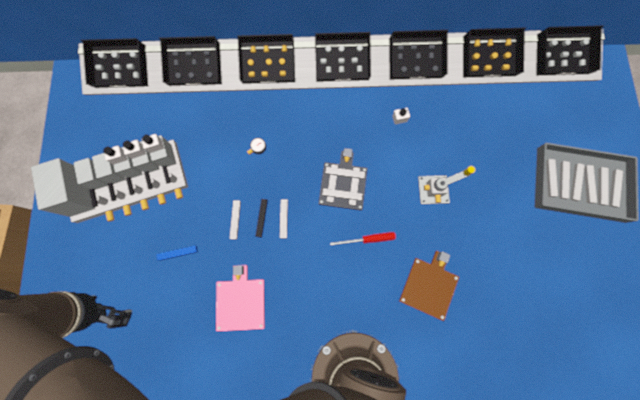

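Candidates in the top view:
- **Plates:** steel (344,186), pink (240,304) and brown (430,288). The steel one is meant, since it carries the stacked bars.
- **Bars:** aluminium (235,219) and (284,218), black (262,217), blue (177,253). The two aluminium ones are meant. The light bars in the tray at (585,180) are neither on the table nor beside the black bar.
- **Lever:** the knob is at (471,170) and the pivot at about (438,187).

I'll enlarge this area to confirm.

```bash
python3 - <<'E'
import cv2
a=cv2.imread('pics/top0.png')
cv2.imwrite('pics/topcrop.png',cv2.resize(a[130:260,220:380],None,fx=5,fy=4.6*5/4.6,interpolation=cv2.INTER_CUBIC)[:600])
cv2.imwrite('pics/topcrop.png',cv2.resize(a[135:255,220:380],(800,600),interpolation=cv2.INTER_CUBIC))
cv2.imwrite('pics/toplev.png',cv2.resize(a[145:225,390:490],(800,600)[0:1]*1+(640,) if 0 else (750,600),interpolation=cv2.INTER_CUBIC))
E
```

```text
(no output)
```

View pics/topcrop.png

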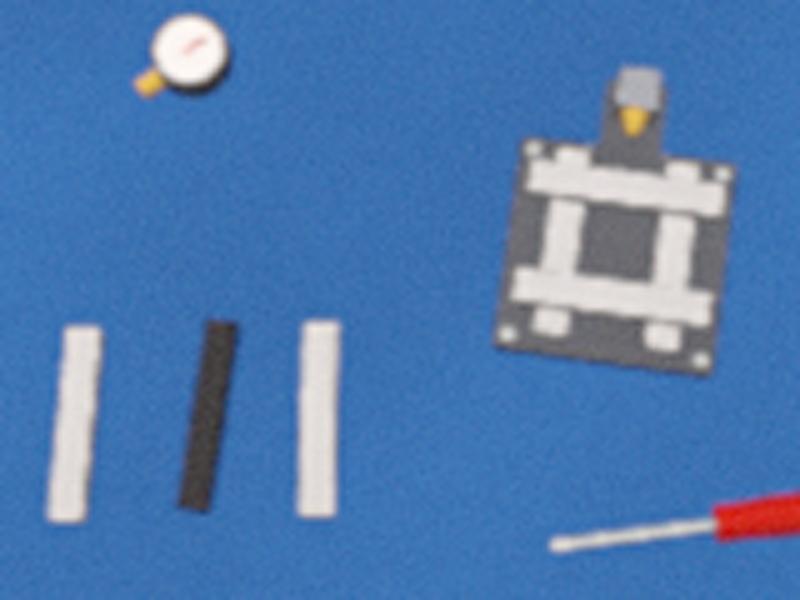

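View pics/toplev.png

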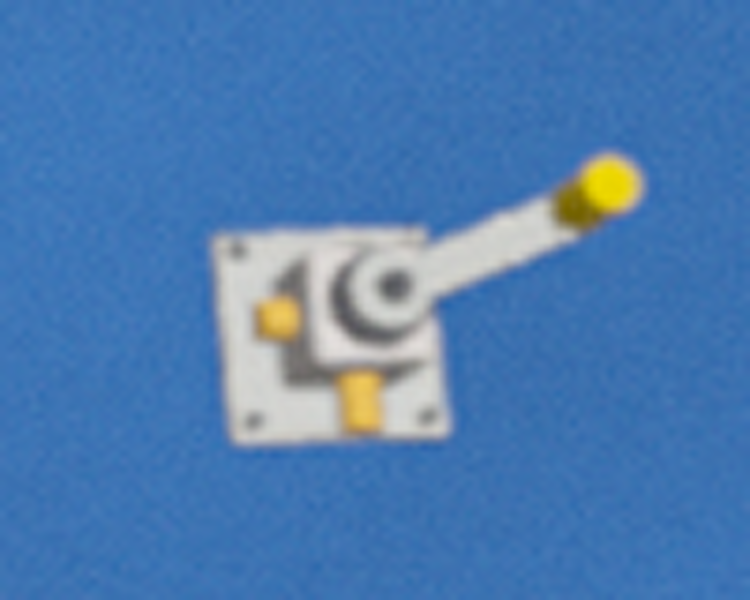

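The crop confirms it: the two light bars beside the black one are the loose ones, and the steel plate carries two layers. Next I'll make a coarse estimate from the top and scene views.

```bash
python3 - <<'E'
from h import *
s=load('top0')
def c(u,v): return (220+u/5-.1*4,135+v/5-.4)
def pr(n,uv,z): print(n,np.round(onz(s,uv,z),4))
def seg(n,a,b,z):
    A=onz(s,c(*a),z);B=onz(s,c(*b),z); d=B-A; print(n,np.round((A+B)/2,4),'len',round(np.linalg.norm(d),4),'yaw',round(np.degrees(np.arctan2(d[1],d[0])),1))
seg('L1',(67,521),(84,326),.016)
seg('L2',(317,516),(320,321),.016)
seg('Bk',(194,510),(223,321),.016)
for n,p in dict(a=(526,141),b=(734,164),cc=(711,376),d=(495,348)).items(): pr(n,c(*p),.012)
seg('c1',(528,178),(725,200),.044)
seg('c2',(512,285),(713,308),.044)
def l(u,v): return (390+u/7.5-.4,145+v/7.5-.4)
pr('knobtop',l(612,184),.127)
pr('pivot',l(392,288),.09)
E
```

```text
L1 [0.4655 0.3491 0.016 ] len 0.122 yaw -3.7
L2 [0.4643 0.1987 0.016 ] len 0.122 yaw -1.3
Bk [0.4681 0.2667 0.016 ] len 0.1191 yaw -8.3
a [0.6405 0.0644 0.012 ]
b [ 0.6212 -0.0684  0.012 ]
cc [ 0.4838 -0.0462  0.012 ]
d [0.5056 0.0881 0.012 ]
c1 [0.5975 0.0038 0.044 ] len 0.1229 yaw -98.3
c2 [0.5294 0.0154 0.044 ] len 0.1238 yaw -98.4
knobtop [ 0.5728 -0.3522  0.127 ]
pivot [ 0.5434 -0.277   0.09  ]
```

```bash
cat >> h.py <<'E'
def Q(yawdeg): 
    a=np.radians(yawdeg)/2; return np.array([np.cos(a),np.sin(a),0,0])
E
python3 - <<'E'
from h import *
movep([0.465,0.275,0.22],Q(176)); print(get_clock()); snap('wrist','w1')
movep([0.565,0.01,0.24],Q(171.6)); print(get_clock()); snap('wrist','w2'); print(get_tool_pos(),get_qpos())
E
```

```text
1.5833
2.7333
[0.56474243 0.01255534 0.23976023] [-0.2805901   0.32957858  0.21894279  1.72395228 -0.08028871  1.09716747
  1.39120073]
```

View pics/w1.png

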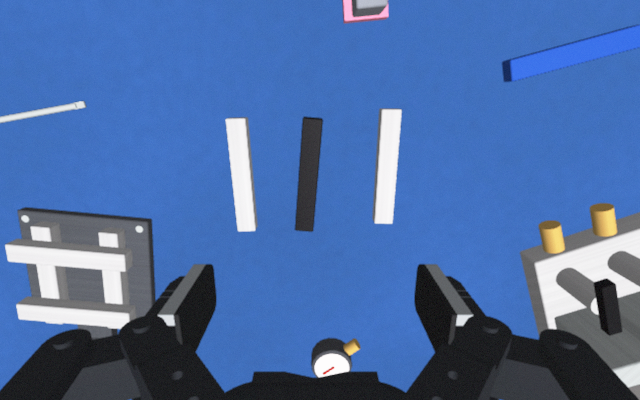

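View pics/w2.png

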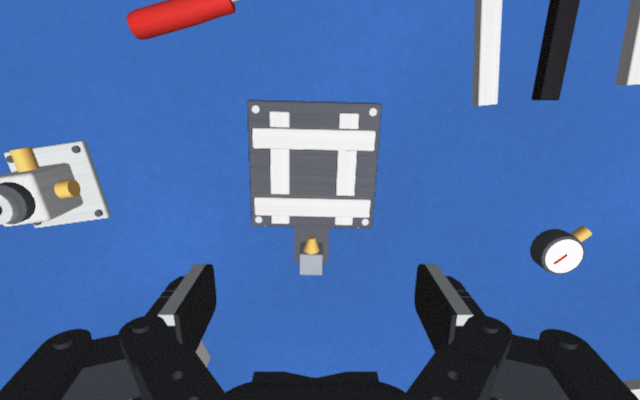

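In w1 the loose bars are at about (241,175) and (388,167), with the black bar at (309,174) between them. In w2 the plate is centred at about (315,164). I'll fit the top faces next.

```bash
cat > fit.py <<'E'
from h import *
def bars(s,roi,z,th=225):
    x0,y0,x1,y1=roi; g=s['pixels'][y0:y1,x0:x1].min(axis=2).astype(np.uint8)
    g=cv2.GaussianBlur(g,(3,3),0); m=(g>th).astype(np.uint8)
    cs,_=cv2.findContours(m,cv2.RETR_EXTERNAL,cv2.CHAIN_APPROX_NONE)
    out=[]
    for c in cs:
        if cv2.contourArea(c)<60: continue
        p=c.reshape(-1,2)+[x0,y0]; W=np.array([onz(s,q,z) for q in p])[:,:2]
        (cx,cy),(w,h),a=cv2.minAreaRect((W*1000).astype(np.float32))
        if w<h: w,h,a=h,w,a+90
        a=(a+90)%180-90
        out.append((round(cx,1),round(cy,1),round(w,1),round(h,1),round(a,1)))
    return out
E
python3 - <<'E'
from fit import *
a,b=load('w1'),load('w2'); t=load('top0')
for th in (205,215,225,235): print(th,'w1',bars(a,(215,95,275,245),.016,th),bars(a,(360,95,420,245),.016,th))
for th in (205,215,225,235): print(th,'w2 cross',bars(b,(245,115,385,160),.044,th),bars(b,(245,190,385,222),.044,th))
for th in (205,225): print(th,'low',bars(b,(265,150,295,198),.028,th),bars(b,(332,150,360,198),.028,th))
for th in (190,205,215): print(th,'top',bars(t,(225,190,245,245),.016,th),bars(t,(275,190,295,245),.016,th),bars(t,(318,160,370,205),.044,th))
# plate corners w2
for uv in [(247,101),(381,104),(372,229),(251,226)]: print(np.round(onz(b,uv,.012)*1000,1))
for uv in [(255,109),(373,112),(365,223),(258,220)]: print('scr',np.round(onz(b,uv,.013)*1000,1))
E
python3 - <<'E'
import cv2
a=cv2.imread('pics/w2.png'); cv2.imwrite('pics/w2c.png',cv2.resize(a[90:240,235:395],(640,600),interpolation=cv2.INTER_CUBIC))
E
```

```text
205 w1 [(464.4, 199.6, 117.7, 18.3, -1.9)] [(465.7, 350.3, 116.7, 18.3, -4.4)]
215 w1 [(464.4, 199.6, 117.5, 18.1, -1.9)] [(465.7, 350.3, 116.7, 17.9, -4.4)]
225 w1 [(464.5, 199.6, 117.1, 17.4, -1.9)] [(465.7, 350.4, 116.7, 17.5, -4.4)]
235 w1 [(464.3, 199.5, 115.6, 16.4, -1.9)] [(466.2, 350.3, 115.6, 16.4, -4.4)]
205 w2 cross [(534.8, 15.0, 118.2, 29.2, 81.8), (518.2, 51.5, 16.7, 12.2, 81.8), (507.7, -14.4, 17.5, 10.3, 81.8)] [(601.5, 3.8, 118.1, 25.2, 81.8), (587.5, 40.0, 16.5, 4.2, 81.8)]
215 w2 cross [(534.8, 15.1, 117.9, 29.2, 81.8), (517.7, 51.6, 16.7, 11.2, 81.8), (507.8, -14.3, 17.3, 10.3, 81.8)] [(602.5, 3.6, 117.7, 25.0, 80.5), (587.5, 40.0, 16.5, 4.2, 81.8)]
225 w2 cross [(535.3, 15.0, 117.6, 28.3, 81.8), (517.8, 52.0, 15.7, 11.2, 81.8), (507.3, -14.3, 15.6, 9.3, 81.8)] [(602.0, 3.8, 117.5, 24.1, 81.8)]
235 w2 cross [(539.6, -19.5, 15.1, 9.9, 81.8), (535.3, 14.8, 116.1, 27.0, 80.5), (517.7, 51.6, 14.7, 11.2, 81.8), (507.3, -14.3, 15.4, 9.3, 81.8)] [(602.9, 3.6, 115.8, 24.0, 80.6)]
205 low [(560.5, -24.9, 46.4, 18.1, -9.5)] [(571.1, 44.2, 47.6, 18.2, -9.5)]
225 low [(560.0, -25.2, 45.3, 16.8, -9.6)] [(571.2, 44.4, 47.6, 17.2, -9.7)]
190 top [(464.9, 350.3, 116.1, 15.9, -4.3)] [(463.6, 199.2, 115.7, 16.3, -2.0)] [(552.4, 13.0, 114.5, 64.5, 80.6), (603.4, 3.6, 115.6, 27.4, 80.4)]
205 top [(466.3, 350.3, 113.0, 14.6, -4.5)] [(465.1, 199.6, 112.8, 12.4, -0.5)] [(552.5, 11.9, 112.3, 59.2, 80.5), (602.8, 3.0, 113.5, 21.9, 80.6)]
215 top [(464.8, 350.7, 109.7, 9.0, -4.4)] [(465.0, 199.6, 106.5, 6.3, -0.4)] [(550.9, 12.7, 108.5, 55.0, 79.4), (603.0, 2.8, 106.9, 20.6, 80.6)]
[485.5 -47.2  12. ]
[508.2  89.6  12. ]
[645.5  67.4  12. ]
[621.8 -70.4  12. ]
scr [494.5 -40.4  13. ]
scr [514.9  80.5  13. ]
scr [636.6  60.   13. ]
scr [615.4 -60.8  13. ]
```

View pics/w2c.png

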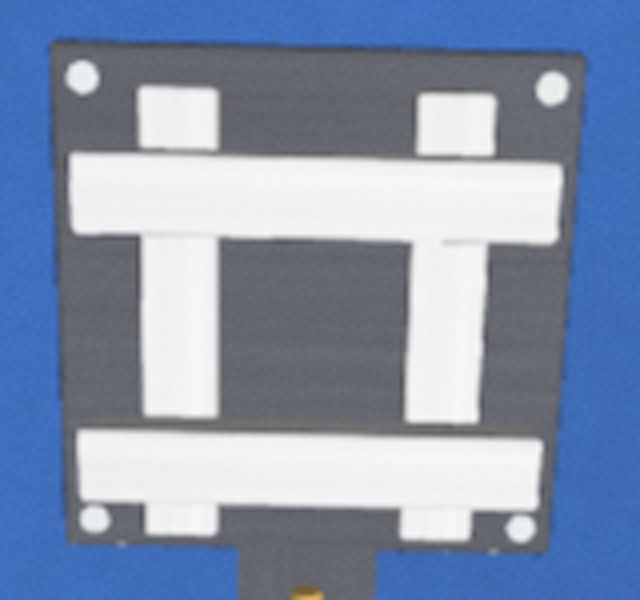

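Tower is at (0.565, 0.0097) with yaw −9.5°; the plate corners, screws and bottom bars all agree. Loose bars are at (0.4645, 0.1995, −1.9°) and (0.466, 0.3503, −4.4°). Picking up the first one.

```bash
python3 - <<'E'
from h import *
p=[0.4645,0.1995]; q=Q(178.1)
movep([*p,0.10],q); dwell(.2); print(get_clock(),get_tool_pos())
move_linear([*p,0.03],q,max_speed=.15)
move_linear([*p,0.004],q,max_speed=.06); dwell(.3); print(get_clock(),get_tool_pos(),get_ft_force())
gripper_close(40); print(get_clock(),get_tool_pos(),get_gripper_width(),get_ft_force())
move_linear([*p,0.06],q,max_speed=.12); dwell(.2); print(get_clock(),get_tool_pos(),get_gripper_width(),get_ft_force())
snap('wrist','w3')
E
```

```text
3.9833 [0.46578639 0.19857303 0.10069956]
5.4833 [0.46464777 0.19958532 0.00421318] [0.31909041 0.2807581  0.14497738]
6.1 [0.46453826 0.19949894 0.00417325] 0.01901193414903107 [-1.39599172 -0.20265413  4.23077018]
6.9167 [0.46397195 0.19923379 0.05917356] 0.019123923428691608 [-0.3090822  -0.37016863 -0.2766452 ]
```

View pics/w3.png

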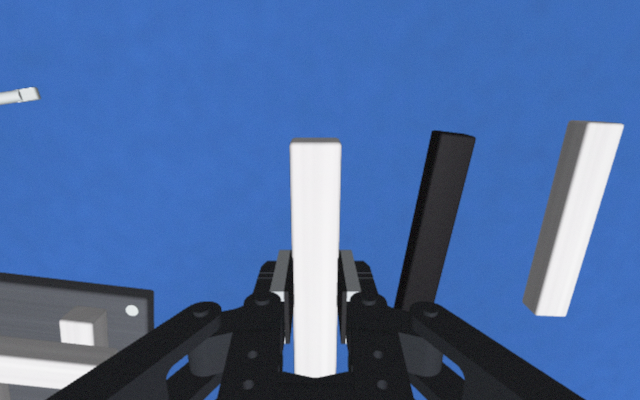

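```bash
python3 - <<'E'
from h import *
s=load('w3'); e=onz(s,(316,143),.071); print('end',e, 'expected', 0.464-0.06)
p=[0.5592,-0.0248]; q=Q(170.5)
movep([*p,0.14],q); dwell(.2); print(get_clock(),get_tool_pos())
move_linear([*p,0.07],q,max_speed=.12)
move_linear([*p,0.052],q,max_speed=.05); dwell(.3)
print(get_clock(),get_tool_pos(),get_ft_force())
snap('wrist','w4'); snap('scene','s4')
E
python3 - <<'E'
import cv2
a=cv2.imread('pics/s4.png'); cv2.imwrite('pics/s4c.png',cv2.resize(a[160:280,220:380],(800,600),interpolation=cv2.INTER_CUBIC))
E
```

```text
end [0.40472233 0.20105143 0.071     ] expected 0.404
8.175 [ 0.55873855 -0.02282108  0.13945983]
9.7167 [ 0.55934474 -0.02482142  0.05218597] [-1.02191448  0.42626286 -0.86672512]
```

View pics/w4.png

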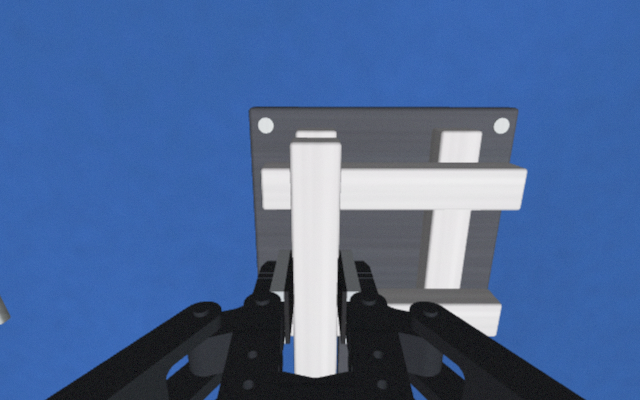

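View pics/s4c.png

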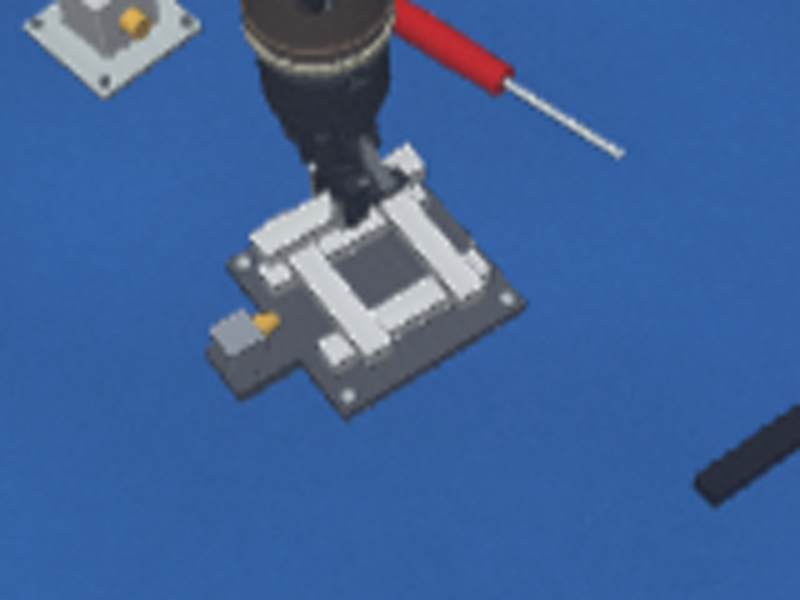

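The held bar lines up with the low bar beneath it: end centres are at (316,143) and (316,131). I'll check the offset along the length, then lower, release and retreat.

```bash
python3 - <<'E'
from h import *
s=load('w4'); a=onz(s,(315.5,142),.064);b=onz(s,(316.5,131),.028); d=np.radians(-9.5);u=np.array([np.cos(d),np.sin(d),0]);n=np.array([-u[1],u[0],0])
print('held-low along,across mm',(a-b)@u*1000,(a-b)@n*1000)
p=[0.5592,-0.0248]; q=Q(170.5)
move_linear([*p,0.0485],q,max_speed=.02); 
for i in range(4):
    dwell(.1); f=get_ft_force(); print(get_tool_pos(),f)
    if f[2]>1.0: break
    move_linear([*p,0.0485-.0005*(i+1)],q,max_speed=.02)
gripper_open(); print(get_clock(),get_gripper_width())
move_linear([*p,0.10],q,max_speed=.12); dwell(.1)
move_linear([*p,0.16],q,max_speed=.2); dwell(.2)
snap('wrist','w5'); print(get_clock())
E
```

```text
held-low along,across mm 0.4270647644444184 -0.5808605755739498
[ 0.55905636 -0.0247945   0.04837263] [ 0.43125402  0.34975842 -0.65714861]
[ 0.55919313 -0.02481233  0.04817039] [-2.37125397  0.40166599  4.20456892]
11.25 0.08566175287844756
12.6333
```

View pics/w5.png

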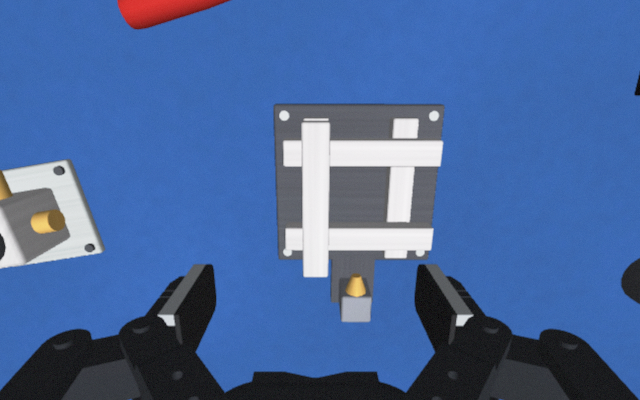

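```bash
python3 - <<'E'
from fit import *
s=load('w5')
W=np.array([onz(s,c,.060)[:2]*1000 for c in [(302.5,122),(329.5,122),(328,277),(303.5,277)]]); print(W,W.mean(0),'target 559.2 -24.8')
p=[0.4660,0.3503]; q=Q(175.6)
movep([*p,0.10],q); dwell(.2); snap('wrist','w5b'); print(get_clock(),get_tool_pos())
move_linear([*p,0.03],q,max_speed=.15)
move_linear([*p,0.004],q,max_speed=.06); dwell(.3); print(get_clock(),get_tool_pos(),get_ft_force())
gripper_close(40); print(get_clock(),get_tool_pos(),get_gripper_width(),get_ft_force())
move_linear([*p,0.06],q,max_speed=.12); dwell(.2); print(get_clock(),get_tool_pos(),get_gripper_width(),get_ft_force())
snap('wrist','w6')
p=[0.5708,0.0442]; q=Q(170.5)
movep([*p,0.14],q); dwell(.2); print(get_clock(),get_tool_pos())
move_linear([*p,0.07],q,max_speed=.12)
move_linear([*p,0.052],q,max_speed=.05); dwell(.3)
print(get_clock(),get_tool_pos(),get_gripper_width(),get_ft_force())
snap('wrist','w7')
E
```

```text
[[498.98845532 -23.99222133]
 [502.02551501  -5.73258282]
 [619.88487563 -25.00503117]
 [616.70688064 -44.06761344]] [559.40143165 -24.69936219] target 559.2 -24.8
14.3333 [0.46672181 0.34941227 0.10018523]
15.8333 [0.4661328  0.35043882 0.0042622 ] [ 0.33041445  0.33413056 -0.70359594]
16.45 [0.46610175 0.35037982 0.00419959] 0.018754015925045605 [-0.47951651 -0.69143462  3.01215096]
17.2667 [0.46549464 0.34986562 0.05906579] 0.01870761906724554 [ 0.80047159 -0.17376818 -1.19567864]
18.775 [0.57054767 0.04581742 0.13967045]
20.3167 [0.57090545 0.04420845 0.05218465] 0.01841596422896782 [ 0.55133498  0.70086107 -1.06479342]
```

View pics/w7.png

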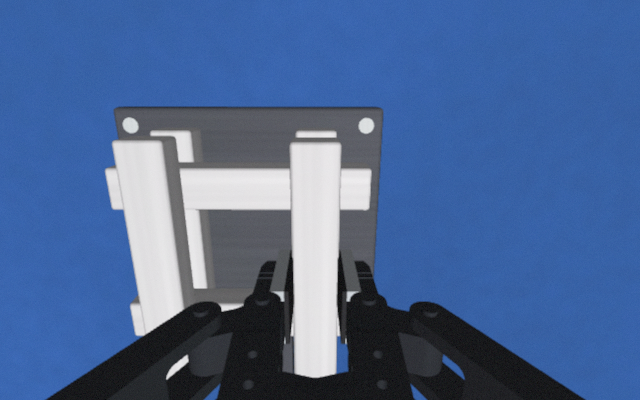

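The second bar also sits squarely over its low bar: end centres are at (316,143) and (316,132). The first bar hasn't moved. Lowering and releasing.

```bash
python3 - <<'E'
from h import *
p=[0.5708,0.0442]; q=Q(170.5)
move_linear([*p,0.0485],q,max_speed=.02)
for i in range(4):
    dwell(.1); f=get_ft_force(); print(get_tool_pos(),f)
    if f[2]>1.0: break
    move_linear([*p,0.0485-.0005*(i+1)],q,max_speed=.02)
gripper_open(); print(get_clock(),get_gripper_width(),get_ft_force())
move_linear([*p,0.10],q,max_speed=.12); dwell(.1)
move_linear([*p,0.20],q,max_speed=.2); dwell(.2)
s=snap('wrist','w8'); snap('top','t8'); print(get_clock())
E
python3 - <<'E'
import cv2
a=cv2.imread('pics/t8.png'); cv2.imwrite('pics/t8c.png',cv2.resize(a[120:270,220:500],(800,428),interpolation=cv2.INTER_CUBIC))
E
```

```text
[0.57069041 0.04417489 0.04840615] [-0.21648656  0.34069641 -1.09270089]
[0.57081732 0.04419864 0.04817401] [-0.21092404  0.45025776  2.75292911]
21.8 0.08554179028518555 [-0.0940416  -0.16750473 -0.44989086]
23.4333
```

View pics/w8.png

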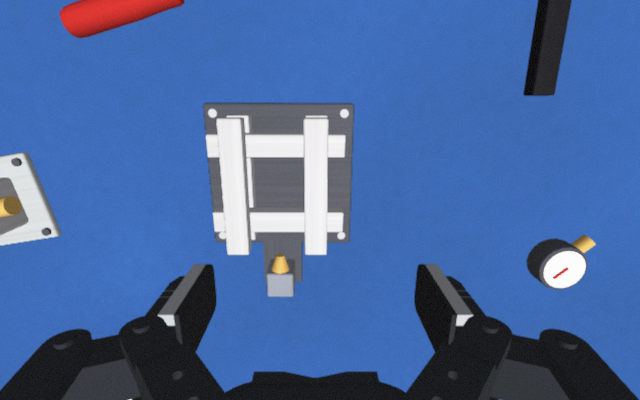

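Both bars lie straight at third-layer height. Now I'll check them numerically and look at the lever up close.

```bash
python3 - <<'E'
from fit import *
s=load('w8')
for cs in ([(217.5,120),(243,119),(249,254),(226.5,255)],[(303.5,118.5),(328.5,118.5),(326.5,254.5),(305,254.5)]):
    W=np.array([onz(s,c,.060)[:2]*1000 for c in cs]); e=(W[2]+W[3]-W[0]-W[1])/2; print(W.mean(0).round(1),np.degrees(np.arctan2(e[1],e[0])).round(1))
print(get_qpos())
P=np.array([.5434,-.277]);phi0=-68.7
for off in (0,180):
    for d in (0,20,40,60,80):
        a=np.radians(phi0+d); k=P+.08*np.array([np.cos(a),np.sin(a)])
        j=solve_ik([*k,.098],Q(phi0+d+off)); print(off,d,None if j is None else np.round(j,2))
movep([0.58,-0.29,0.26],Q(150)); dwell(.3); snap('wrist','w9'); print(get_clock()); snap('scene','s9')
E
python3 - <<'E'
import cv2
a=cv2.imread('pics/s9.png'); cv2.imwrite('pics/s9c.png',cv2.resize(a[115:275,170:380],(788,600),interpolation=cv2.INTER_CUBIC))
E
```

```text
[559.9 -24. ] -10.4
[570.9  44.3] -9.5
[-0.23747284  0.37796324  0.09056678  1.75171408 -0.03917847  1.01549354
  1.27240126]
0 0 [-0.15  0.92  1.14  1.65 -0.89  1.19 -1.55]
0 20 [-0.17  0.93  1.14  1.61 -0.9   1.21 -1.25]
0 40 [-0.2   0.94  1.14  1.59 -0.9   1.21 -0.95]
0 60 [-0.12  0.78  0.82  1.59 -0.64  1.05 -0.84]
0 80 [-0.12  0.74  0.73  1.62 -0.56  1.   -0.58]
180 0 [ 0.24  0.65  0.37  1.61 -0.28  0.93  1.08]
180 20 [ 0.25  0.66  0.31  1.57 -0.23  0.94  1.35]
180 40 [ 0.25  0.66  0.24  1.55 -0.18  0.95  1.61]
180 60 [ 0.25  0.65  0.17  1.56 -0.13  0.94  1.88]
180 80 [ 0.27  0.63  0.08  1.59 -0.06  0.92  2.14]
25.0667
```

View pics/w9.png

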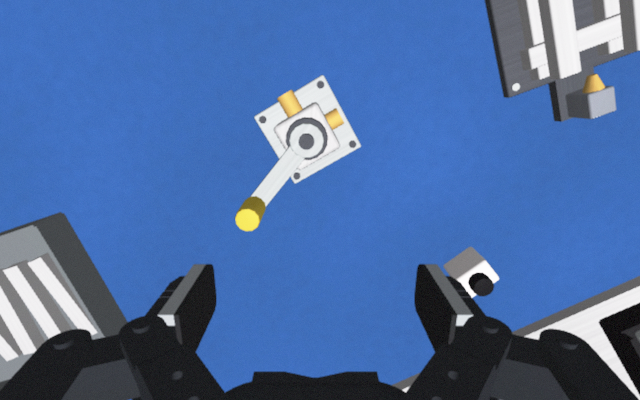

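View pics/s9c.png

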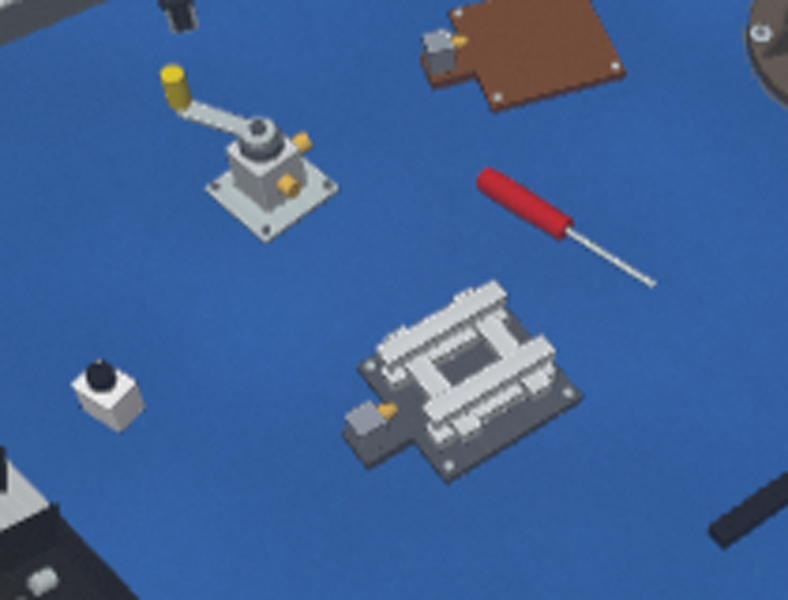

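```bash
python3 - <<'E'
from h import *
s=load('w9');k=onz(s,(247.3,219.5),.127);p=onz(s,(306,141),.09); t=load('scene0');s9=load('s9')
print(k,p,np.linalg.norm((k-p)[:2]),np.degrees(np.arctan2(*(k-p)[1::-1])))
print('scene', onz(s9,(170+172/3.752,115+73/3.75),.127), onz(s9,(170+258/3.752,115+127/3.75),.09))
# foot corners of valve body in w9 (z~.006?)
for uv in [(321,75),(361,147),(296,184),(254,118)]: print(onz(s,uv,.008).round(4))
E
```

```text
[ 0.57344286 -0.35198511  0.127     ] [ 0.54469009 -0.27825364  0.09      ] 0.07913944685241195 -68.69590636331863
scene [ 0.57420883 -0.34940406  0.127     ] [ 0.54444028 -0.27598249  0.09      ]
[ 0.5    -0.2357  0.008 ]
[ 0.5901 -0.2341  0.008 ]
[ 0.5905 -0.321   0.008 ]
[ 0.502  -0.3227  0.008 ]
```

All three cameras agree on pivot (0.5445, −0.2775), knob (0.5733, −0.3517) and arm direction −68.7°. I'll grasp the knob with the jaws tangential and swing it.

```bash
cat >> h.py <<'E'
PV=np.array([.5445,-.2775]); PHI0=-68.7
def lev(d,r=.0798,z=.098):
    a=np.radians(PHI0+d); return [*(PV+r*np.array([np.cos(a),np.sin(a)])),z],Q(PHI0+d+180)
def tang(d):
    a=np.radians(PHI0+d); f=get_ft_force(); return round(f@[-np.sin(a),np.cos(a),0],1),round(f@[np.cos(a),np.sin(a),0],1),round(f[2],1)
E
python3 - <<'E'
from h import *
P,q=lev(0)
movep([P[0],P[1],.2],q); dwell(.3); print(get_clock(),get_tool_pos(),P)
move_linear([P[0],P[1],.13],q,max_speed=.15); move_linear(P,q,max_speed=.06); dwell(.2); print(get_clock(),get_tool_pos(),get_ft_force())
gripper_close(70); print(get_clock(),get_gripper_width(),tang(0))
for d in (8,16,24):
    P,q=lev(d); move_linear(P,q,max_speed=.06); print(d,get_clock(),get_tool_pos(),get_gripper_width(),tang(d))
snap('scene','s10')
E
python3 - <<'E'
import cv2
a=cv2.imread('pics/s10.png'); cv2.imwrite('pics/s10c.png',cv2.resize(a[95:215,180:340],(800,600),interpolation=cv2.INTER_CUBIC))
E
```

```text
25.9583 [ 0.57418163 -0.35119814  0.20093874] [np.float64(0.5734874481917437), np.float64(-0.3518489599613268), 0.098]
27.4583 [ 0.57374392 -0.35201973  0.09841583] [0.42075995 0.6293427  0.24168102]
28.075 0.020130942166416657 (np.float64(-1.0), np.float64(-1.5), np.float64(1.9))
8 28.4083 [ 0.58305247 -0.34745139  0.09819145] 0.0200731210068729 (np.float64(-1.7), np.float64(-2.8), np.float64(5.1))
16 28.7417 [ 0.59220126 -0.34160078  0.09823369] 0.020150144811268717 (np.float64(-1.4), np.float64(-2.7), np.float64(5.1))
24 29.075 [ 0.60047117 -0.33453164  0.09821057] 0.020079250162107425 (np.float64(-1.2), np.float64(-0.5), np.float64(5.4))
```

View pics/s10c.png

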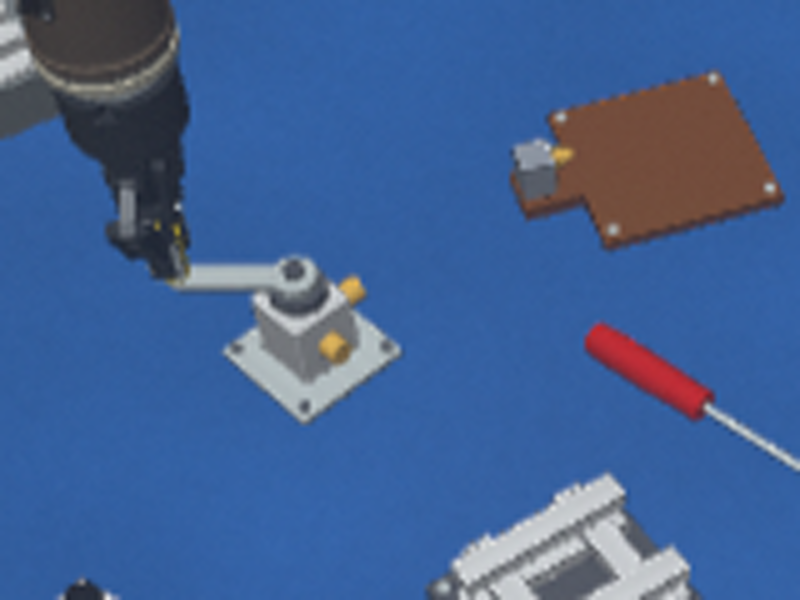

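The lever is following the grip, with the arm now pointing left in the scene crop. Continuing to the stop.

```bash
python3 - <<'E'
from h import *
for d in (32,40,48,56,64,72,76):
    P,q=lev(d); move_linear(P,q,max_speed=.06); print(d,round(get_clock(),2),tang(d),round(get_gripper_width(),4))
for d in np.arange(77,86,1.):
    P,q=lev(d); move_linear(P,q,max_speed=.03); dwell(.15); T=tang(d); t=get_tool_pos()[:2]-PV
    print(d,round(get_clock(),2),T,round(get_gripper_width(),4),'act',round(np.degrees(np.arctan2(t[1],t[0]))-PHI0,2),round(np.hypot(*t),4),get_joint_torque()[0].round(1))
    if T[0]<-18: break
snap('scene','s11'); snap('top','t11')
E
python3 - <<'E'
import cv2
a=cv2.imread('pics/s11.png'); cv2.imwrite('pics/s11c.png',cv2.resize(a[95:255,180:380],(750,600),interpolation=cv2.INTER_CUBIC))
E
```

```text
32 29.46 (np.float64(-1.9), np.float64(-1.1), np.float64(4.5)) 0.0201
40 29.79 (np.float64(-2.7), np.float64(-0.9), np.float64(4.5)) 0.0205
48 30.12 (np.float64(-4.0), np.float64(-0.3), np.float64(5.5)) 0.0203
56 30.46 (np.float64(-4.7), np.float64(-0.4), np.float64(5.8)) 0.0201
64 30.79 (np.float64(-4.6), np.float64(-1.1), np.float64(5.0)) 0.0197
72 31.12 (np.float64(-5.5), np.float64(-0.7), np.float64(4.1)) 0.0201
76 31.38 (np.float64(-5.0), np.float64(-0.9), np.float64(3.6)) 0.0199
77.0 31.77 (np.float64(-5.3), np.float64(-1.6), np.float64(4.0)) 0.0198 act 76.1 0.0797 -3.6
78.0 32.17 (np.float64(-5.7), np.float64(-1.6), np.float64(4.8)) 0.02 act 77.1 0.0796 -3.7
79.0 32.58 (np.float64(-5.2), np.float64(-2.1), np.float64(4.5)) 0.0199 act 78.08 0.0796 -3.7
80.0 32.98 (np.float64(-4.9), np.float64(-1.3), np.float64(4.5)) 0.0202 act 79.1 0.0796 -3.7
81.0 33.38 (np.float64(-6.8), np.float64(-1.1), np.float64(3.2)) 0.0201 act 79.73 0.0795 -4.3
82.0 33.77 (np.float64(-10.0), np.float64(-1.2), np.float64(1.6)) 0.0202 act 79.87 0.0796 -6.0
83.0 34.17 (np.float64(-12.8), np.float64(0.8), np.float64(-0.6)) 0.02 act 79.96 0.0795 -7.6
84.0 34.58 (np.float64(-17.7), np.float64(-0.3), np.float64(-0.8)) 0.0202 act 79.8 0.0788 -9.4
85.0 34.98 (np.float64(-21.4), np.float64(0.8), np.float64(-2.9)) 0.0199 act 79.93 0.0788 -11.0
```

View pics/s11c.png

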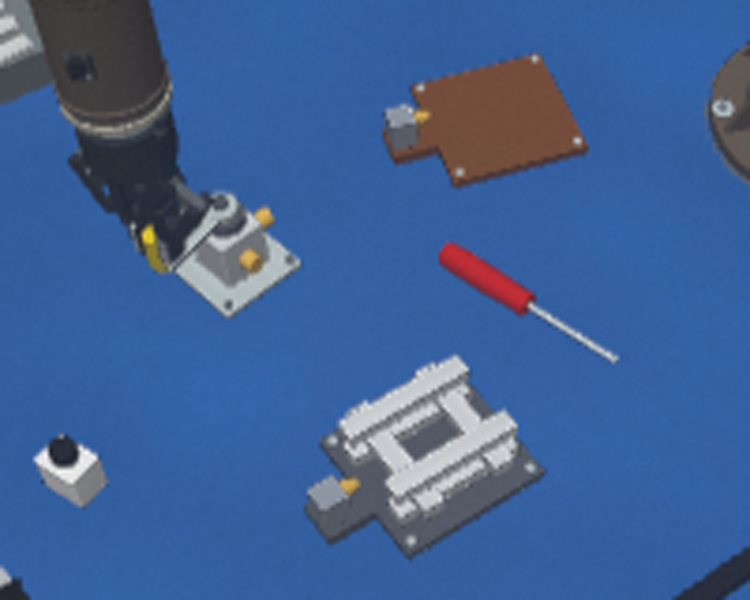

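View pics/t11.png

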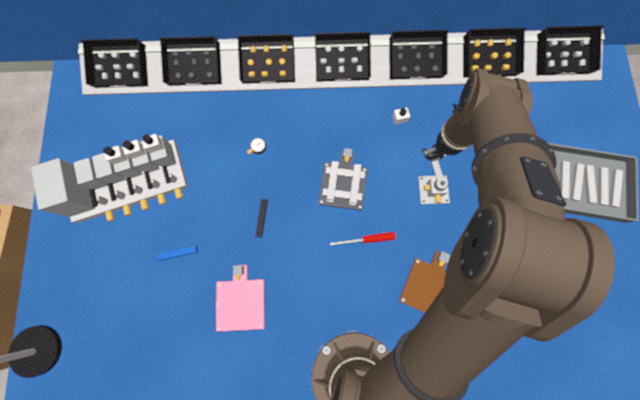

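The angle saturates at about 79.9° (1.39 rad) while the force climbs from 5 N to 21 N, so the lever is on its stop. I'll ease the press a little, confirm the hold and hand in.

```bash
python3 - <<'E'
from h import *
P,q=lev(83.5); move_linear(P,q,max_speed=.03); dwell(.8); t=get_tool_pos()[:2]-PV
T=tang(83.5); print(get_clock(),T,get_gripper_width(),np.degrees(np.arctan2(t[1],t[0]))-PHI0)
if T[0]<-10: sign_off(); print('signed',get_clock())
E
```

```text
36.125 (np.float64(-15.8), np.float64(-1.4), np.float64(0.5)) 0.01995152513470389 79.76816873906233
the job is handed in; nothing more can be done
the job is handed in; nothing more can be done
```

The job is done and handed in at about 36 s of the 67 s allowed, with the gripper still holding the valve lever at its stop.

- **Bars:** Both loose aluminium bars lie across the second layer, each above a bottom bar. The wrist camera put their centres within about 1 mm of target. One reads about 1° off the plate's direction, from corners I picked by hand. In the pictures, the bars already stacked did not move.
- **Lever:** I gripped the yellow knob and swung it anticlockwise. It stopped moving at about 79.8° (1.39 rad; 1.4 is nominal) while the push rose from about 5 N to 21 N. I then eased to about 16 N, and it still held there 0.8 s later, just before hand-in.
- **Left alone:** The black bar, gauge, coil and screwdriver look unmoved in the last top view.
- **Odd reading:** Early in the swing the force sensor showed only 1–3 N against the expected 4 N or so, plus about 5 N upward. The pictures showed the lever following the gripper, so I carried on.

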